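# Print a mounted lino block in a sprung hand press

## Robot

A 7-joint arm with a two-finger parallel gripper is mounted at the origin on the work surface. World frame = base frame: x ahead of the robot, y to its left, z up, the work surface at z = 0. Lengths are in mm, angles in rad, forces in N, time in s.
With the tool pointing down it reaches from about 350 to 900 mm from the base axis. Payload 8.1 kg.
Tool frame: the origin (TCP) lies midway between the tips of the shut fingers; the grasp point (between the pads) lies 19 mm behind it (robot.grip_point_offset is the z of the grasp point in the tool frame, in mm); z points along the fingers, y is the line along which they close (so a half turn about z gives the same grasp; the last joint's range is limited). The gripper opens to 92 mm and grips with 3 to 60 N. Pads are 19 mm wide; open, the fingers measure 130 mm over their backs; the gripper's body (75 mm by 190 mm) begins 47 mm behind the grasp point.
Start: joints at [1.075, 0.434, 0.025, 1.573, -0.012, 1.134, -0.075], TCP at [239.214, -577.424, 226.742] pointing down, gripper open.
Joint ranges: [-2.62, 2.62], [-0.44, 2.09], [-1.27, 1.32], [0.08, 2.57], [-1.32, 4.46], [0.12, 2], [-2.74, 2.74]. Speed limits (rad/s): [2.22, 2.22, 3.01, 3.01, 3.14, 3.14, 3.14].

## Interface

Orientations are given as a rotation vector (axis times angle).
In Python, from plant import robot gives the robot as it stands. Calls block until the motion is done:
- robot.move_ptp(position, orientation): joint-space move of the TCP to a pose.
- robot.move_l(position, frame=None, velocity=150): straight line of the TCP; frame=None keeps the orientation; velocity is the mean speed in mm/s.
- robot.goto_joints(angles): joint-space move.
- robot.open() and robot.close(): open the fingers fully, or close them until they stop; the grip force is fixed at half the most.
- robot.dwell(seconds).
- robot.ik(position, orientation): joint angles nearest the present ones, or None.
- robot.get_state(): the state.
- robot.grab_frame(name): name is "scene" or "top" or "wrist"; returns a dict with "pixels" (480x640x3 uint8, red, green, blue), "z_map" (480x640 float32, mm along the optical axis (not along the pixel's ray), 0 where there is no reading), "fx", "fy", "cx", "cy" (pixels), "R" (3x3) and "t" (3): a world point X has camera coordinates R X + t; the wrist camera has in their place "hand_eye" (4x4, takes a point from camera to tool coordinates, whose origin is the TCP and whose axes are the flange's). Camera axes: x right, y down, z forward; pixel columns grow to the right and rows downward; lengths in mm; the calibration is good to about 2 mm. A picture is of the moment at which its call begins: read the wrist's pose just before it.
A pose or a line that the arm cannot do raises robot.PlanningError and nothing moves.
- robot.finish_job(): hands the job in; it is judged then, once.
The state is a dict: "t": time; "joint_positions": joint angles; "joint_vel": joint speeds; "effort": joint torques, N m; "eef_pos": TCP position; "eef_rot": TCP orientation; "force": force on the tool from outside, world axes, zero at the start; "torque": the same for the moment, N m; "grip_width": opening from 0.0 (shut) to 1.0 (fully open); "finger_force": force on a finger pad.
Only numpy, scipy, OpenCV 4.12 (cv2) and the standard library are available. Lean on these libraries where they do the work, as an engineer would, in place of code of your own. Each camera call takes 0.05 s, during which the arm holds its last target. There are 200 camera calls.

## Task

Pull one print: lay the blue inked block, inked face up, in the brass register corner of the drawn-out press bed, let go of it, then slide the bed fully home under the green platen. With the wooden hand presser, upright on the middle of the sprung platen, press it squarely down until it bottoms out level and firmly on the block, hold it there for about a second, then let the platen rise and stand the presser back on its round cork mat, leaving the block and bed where they are. Do not disturb the other things on the table.

Things in the scene. Friction and masses are not known exactly. Their poses are not given: they have to be found in the camera images.
- block_mid (a point): Blue inked block: blue lino with a dark blue lattice on a pale wooden mount, a box 84 (its x) x 60 (its y) x 23 mm high, about 100 g; grip it across the 60 mm. This point is its centre, 11.5 mm above its underside; z up. The motif is the same after a half turn: either way round will do. It starts flat on the table; it, the spare block and the cork mat change places between starts.
- bed_register (a point): Where the middle of the block's underside belongs, on the top face of the press bed, a white slab 98 mm wide, its top 24 mm above the table, that draws out along its own -x. The block lies with its long side along this x, clear of both brass strips, parallel to them, within 8 mm of this point. z up.
- corner (a point): The register corner: two brass strips, 3.5 mm high and 5 mm thick, on the bed. One lies across the bed, 70 mm long, its face 44 mm to -x of bed_register; a short one lies along the side, its face 32 mm to +y of bed_register, from 39 to 23 mm to -x of it. This point is where the two faces meet, on the bed's top. A block centred on bed_register has 2 mm of play to each strip.
- bed (a joint): How far the bed is drawn out, m: 0 fully home against its stop, 0.14 fully out; starts about 0.12 to 0.14. It slides stiffly (about 2 N) and stays where it is left. When it is home the block is centred under the platen.
- bed_knob (a point): Upright black knob on the outer end of the bed, 26 mm diameter and 24 mm tall, on a thin stem; this point is the centre of the knob, 49 mm above the table, its top is 61 mm above the table. It is 122 mm from bed_register along the bed's -x. x as for the bed: push it along +x to slide the bed home.
- platen_top (a point): Green sprung platen, 150 x 152 x 12 mm, on four corner springs; this point is the middle of its upper face (brass dot), 69 mm above the table when up; z up, x as for the bed. Four guide rods at x +-62, y +-65 mm end 81 mm above the table. Its underside clears the block by 10 mm. It sinks under load (3 N to start, 8 N to reach the block) and tips if pressed off centre.
- press: The press: plywood base 320 x 170 mm and 12 mm thick, which carries rods, platen and bed and is fixed to the table, but turned and shifted from start to start. Origin at table level under the middle of the platen; the bed draws out to -x. The base reaches 235 mm to -x and 85 mm to +x of the origin.
- platen (a joint): How far the platen is pressed down, m: 0 up, 0.010 when it rests on a block in the bed (0.0125 with nothing beneath it). Some 15 to 20 N on the presser bears it firmly on the block. It springs back up when let go.
- presser_mid (a point): The hand presser: a round flat foot of dark wood, 80 mm diameter and 16 mm thick, a brass neck 22 mm thick, and a pale round knob 32 mm diameter from 38 to 68 mm above its flat underside; 74 mm tall in all, about 350 g. This point is on its axis, 37 mm above its underside; z is up. It starts standing on the cork mat.
- mat: Round cork mat, 124 mm diameter, 5 mm thick, fixed; origin at the centre of its underside, on the table.
- spare_mid (a point): The spare block: same size and pattern as the inked block, but brown and without ink; this point is its centre, 11.5 mm above the table. Leave alone.
- brush_pot_mid (a point): White pot with green and blue labels and brushes standing in it, 84 mm across the rim; pot 112 mm tall, brushes to 230 mm; this point is on its axis 56 mm above its base. It and the empty pot change places between starts. Leave alone.
- pot_mid (a point): Empty white pot with green and blue labels, 84 mm across the rim, 112 mm tall; this point is on its axis 56 mm above its base. Leave alone.
- tin: Small steel tin, 40 mm diameter, 28 mm tall, standing between the blocks and the mat; origin at the centre of its underside. Leave alone.
- ink_tub: White ink tub with a blue lid, 66 mm diameter, 46 mm tall; origin at the centre of its underside. Leave alone.
- brayer: Ink roller: black rubber roller 100 mm long and 38 mm thick along its x, with a wooden handle towards its -y that ends 155 mm from the roller; origin on the table under the roller. Leave alone.
- knife: Ink knife lying flat: steel blade 95 mm towards its +x, dark wooden handle 105 mm towards its -x, 18 mm thick; origin on the table where they meet. Leave alone.
- cutter: Lino cutter lying flat along its x, 105 mm long, 22 mm high: pale wooden handle and steel shank; origin on the table under the handle's end, the shank towards +x. Leave alone.
Not all that is in view belongs to the job. Of the things that look like the part that bears presser_mid, the larger one is meant.

How it is judged:
By the outcome, as a careful person would: the job done as asked, in the order asked, and still so for the second after the job is handed in, with the robot touching nothing.
It also fails if it takes over 72 s, if anything falls off the work surface, if the arm or the gripper's body presses on something with over 40 N, if the wrist force passes 120 N, or if a joint passes its speed limit or range.

## Working session

There is one attempt and no reset: what is moved stays moved. The work goes in short steps, each a Python script; the robot and the scene stay as the last script left them, time stands still between calls to the robot, and variables do not carry over. Pictures are saved under pics/ and viewed, at most 10 in all, crops included, and the job is handed in when it is done.

```bash
ls; mkdir -p pics; python3 - <<'E'
from plant import robot
import cv2,numpy as np
for n in("top","scene"):
    f=robot.grab_frame(n); np.savez(f"{n}0.npz",**f)
    cv2.imwrite(f"pics/{n}0.png",f["pixels"][:,:,::-1])
    print(n,f["fx"],f["cx"],f["cy"],np.round(f["R"],3).tolist(),f["t"])
s=robot.get_state();print(s, robot.grip_point_offset)
E
```

```text
pics
top 611.6049547336798 323.37454165919024 245.26433403633638 [[-0.016, -1.0, 0.005], [-0.993, 0.016, -0.119], [0.119, -0.007, -0.993]] [ 115.10175109  547.31330858 1249.58891538]
scene 622.2219106165346 330.76138149515356 243.53336763234006 [[0.162, 0.987, -0.008], [0.73, -0.125, -0.672], [-0.664, 0.103, -0.741]] [-194.3377578  -313.87803274 1654.16524399]
{'t': 0.1, 'joint_positions': array([ 1.07535508,  0.43515969,  0.02499238,  1.57401708, -0.01160804,
        1.13397843, -0.07507743]), 'joint_vel': array([ 5.75588150e-04, -1.79142282e-03,  4.98151920e-04,  8.38948953e-04,
        9.62522649e-05, -1.13277565e-03, -4.47797912e-04]), 'effort': array([ 4.27183302e-03, -6.69130039e+01,  9.88758802e-01, -3.15147471e+01,
       -6.04243786e-02,  3.74278170e-02,  5.65948415e-05]), 'eef_pos': array([ 239.02705198, -576.99087   ,  226.01544489]), 'eef_rot': array([-3.07987207e+00, -6.12744320e-01,  6.32507827e-04]), 'force': array([-0.53071099, -0.20564265, -0.4686934 ]), 'torque': array([ 1.78318675e-06, -1.93790544e-02,  3.35380762e-02]), 'finger_force': 0.0, 'grip_width': 0.999711966438639} -18.8
```

View pics/top0.png

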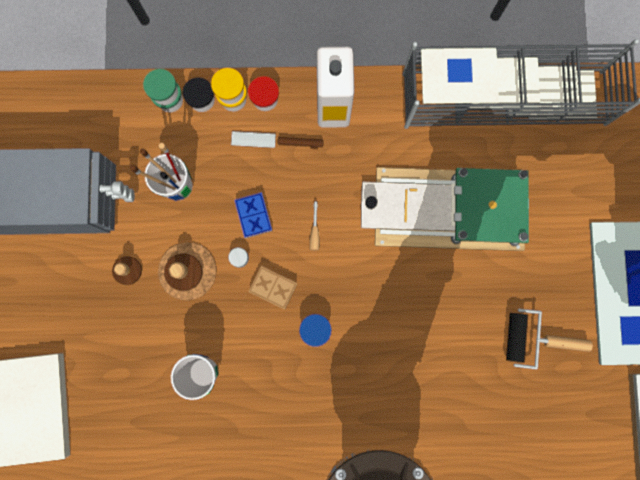

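View pics/scene0.png

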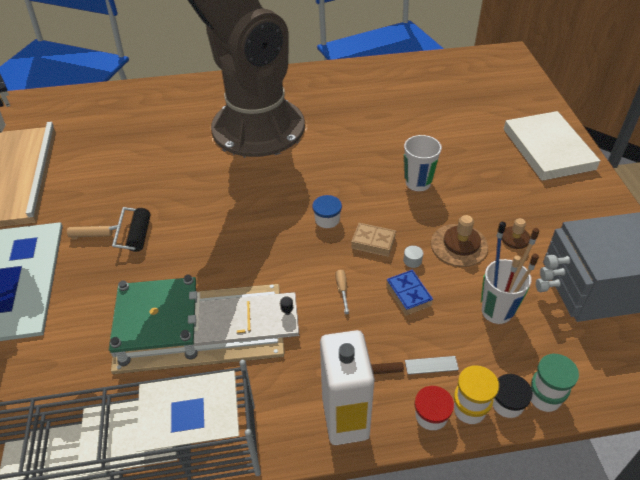

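The top view shows two presser-like things: a small one at (126,270) and a larger one on the cork mat at (183,268). The one meant is the larger, on the mat. There are two lattice blocks: blue at (254,214), which is the one wanted, and brown at (273,285), the spare. The press is at (450,205), with its bed drawn out to the left (world +y). I'll measure these and confirm in a crop.

```bash
cat > h.py <<'E'
import cv2,numpy as np
from scipy.spatial.transform import Rotation as Ro
def ray(f,px,z,R=None,t=None):
    """pixels -> world points on the plane Z=z; R,t: world->camera"""
    R=f["R"] if R is None else R; t=f["t"] if t is None else t
    px=np.atleast_2d(np.float64(px))
    d=np.c_[(px[:,0]-f["cx"])/f["fx"],(px[:,1]-f["cy"])/f["fy"],np.ones(len(px))]@R
    c=-R.T@t
    return c+d*((z-c[2])/d[:,2])[:,None]
def cloud(f,R=None,t=None):
    R=f["R"] if R is None else R; t=f["t"] if t is None else t
    v,u=np.mgrid[:480,:640]; z=f["z_map"]
    P=np.stack([(u-f["cx"])/f["fx"]*z,(v-f["cy"])/f["fy"]*z,z],-1)
    W=(P-t)@R; W[z==0]=np.nan
    return W
def hsv(f): return cv2.cvtColor(np.asarray(f["pixels"]),cv2.COLOR_RGB2HSV)
def rect(P):
    (c,s,a)=cv2.minAreaRect(np.float32(P[:,:2])); 
    if s[0]<s[1]: s=s[::-1];a+=90
    a=(a+90)%180-90
    return np.round(c,1),np.round(s,1),round(a,2)   # centre, (long,short), long-axis angle deg
def down(yaw):
    """tool pointing down, closing axis (tool y) at world angle yaw (rad)"""
    y=np.array([np.cos(yaw),np.sin(yaw),0]); z=np.array([0,0,-1.])
    return Ro.from_matrix(np.c_[np.cross(y,z),y,z]).as_rotvec()
def wristcam(robot):
    s=robot.get_state(); f=robot.grab_frame("wrist")
    T=np.eye(4);T[:3,:3]=Ro.from_rotvec(s["eef_rot"]).as_matrix();T[:3,3]=s["eef_pos"]
    M=np.linalg.inv(T@f["hand_eye"]); f["R"]=M[:3,:3];f["t"]=M[:3,3]
    return f
def big(m):
    n,l,st,_=cv2.connectedComponentsWithStats(np.uint8(m)); 
    return l==1+np.argmax(st[1:,4])
E
python3 - <<'E'
from h import *
f=dict(np.load("top0.npz")); W=cloud(f); H=hsv(f)
def box(m,u0,u1,v0,v1):
    k=np.zeros_like(m);k[v0:v1,u0:u1]=m[v0:v1,u0:u1];return k
def onplane(m,z):
    v,u=np.nonzero(m); return ray(f,np.c_[u,v],z)
for n,(u,v) in dict(table=(420,350),block=(254,205),platen=(510,190),bed=(435,215),knob=(371,202),presser=(181,270),decoy=(122,268),base=(400,240),rail=(410,180),mat=(205,290),tin=(238,257)).items(): print(n,np.round(W[v,u],1))
blue=(H[...,0]>105)&(H[...,0]<130)&(H[...,1]>120)
m=big(box(blue,225,285,180,245)); print("block",rect(onplane(m,23)))
g=big(box((H[...,0]>60)&(H[...,0]<95)&(H[...,1]>90),450,535,160,250)); print("platen",rect(onplane(g,69)))
b=big(box((abs(W[...,2]-24)<5)&(H[...,1]<60),355,460,165,245)); print("bed",rect(onplane(b,24)))
k=big(box((W[...,2]>45)&(H[...,2]<70),355,390,185,220)); print("knob",onplane(k,60).mean(0))
d=big(box((H[...,0]>10)&(H[...,0]<28)&(H[...,1]>140),480,505,190,218)); print("dot",onplane(d,69).mean(0),d.sum())
p=big(box((W[...,2]>60),165,205,250,290)); print("presserknob",onplane(p,68).mean(0),np.nanmax(W[p][:,2]),p.sum())
foot=big(box((W[...,2]>14)&(W[...,2]<30),155,220,240,300)); print("foot",rect(onplane(foot,21)))
cv2.imwrite("pics/crop1.png",cv2.resize(f["pixels"][140:320,95:335,::-1],None,fx=3,fy=3,interpolation=cv2.INTER_CUBIC))
E
```

```text
table [327.5 -93.7   1.6]
block [639.4 252.7  19.7]
platen [ 654.2 -281.2   65.3]
bed [ 611.8 -132.8   20. ]
knob [634.3   6.5  60.3]
presser [498.3 393.9  75.9]
decoy [505.8 518.6  57. ]
base [560.5 -57.8   9.9]
rail [689.4 -82.5  16.8]
mat [460.8 358.6   5.3]
tin [527.  284.8  34.8]
block (array([618.3, 255. ]), array([82.1, 58.1]), 14.81)
platen (array([ 622.6, -240.2]), array([150.7, 147. ]), -2.85)
bed (array([635.5, -75. ]), array([197.5, 107.2]), 87.11)
knob [634.64729706   6.81551356  60.        ]
dot [ 623.70362498 -241.63563222   69.        ] 41
presserknob [499.04128258 403.75519264  68.        ] 84.16744417261036 211
foot (array([499.6, 403.1]), array([78.1, 77.7]), 0.43)
```

View pics/crop1.png

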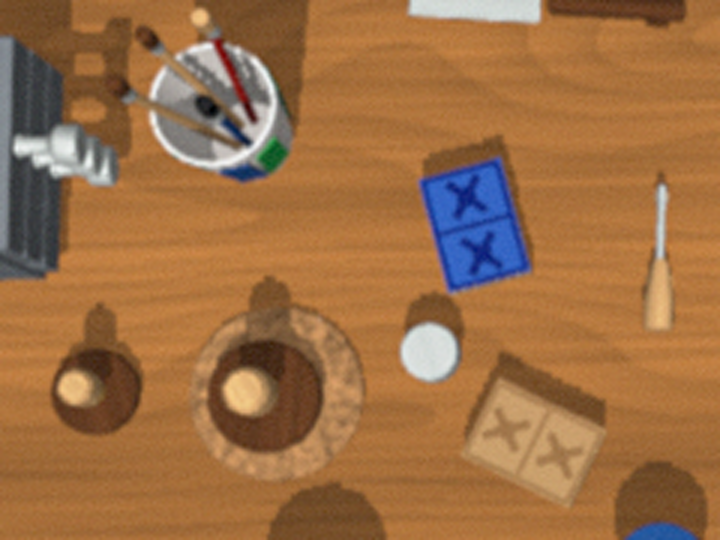

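The crop confirms it: the blue block is at about (476,225), and the large presser stands on the mat at about (265,395). The decoy is smaller and stands off the mat. Next I'll look at the press and then the block with the wrist camera.

```bash
python3 - <<'E'
from h import *
from plant import robot
ax=np.deg2rad(-92.85)
yaw=ax-np.pi/2   # closing across bed
c=[(y%(2*np.pi)) for y in (yaw,yaw+np.pi)]
q0=robot.get_state()["joint_positions"]
for y in c: print("bed",np.round(y,2),robot.ik([632,-60,250],down(y)))
for y in (104.8,-75.2): print("blk",robot.ik([618,255,200],down(np.deg2rad(y))), robot.ik([618,255,3],down(np.deg2rad(y))))
for y in (90,-90,0,60,-60,180): print("prs",y,robot.ik([499,403,39],down(np.deg2rad(y))))
y=min(c,key=lambda a:9 if robot.ik([632,-60,250],down(a)) is None else np.abs(robot.ik([632,-60,250],down(a))).max())
robot.move_ptp([632,-60,280],down(y))
f=wristcam(robot); np.savez("w1.npz",**f); cv2.imwrite("pics/w1.png",f["pixels"][:,:,::-1])
s=robot.get_state();print(s["t"],s["eef_pos"],s["force"],f["hand_eye"].round(2).tolist())
E
```

```text
bed 3.09 [-0.65862039  0.65009014  1.15365142  1.57041456 -0.60740605  1.32336168
 -2.61851688]
bed 6.23 [ 0.35115749  0.49025329 -0.52140359  1.48009073  0.25076442  1.237994
 -0.25112115]
blk [ 0.09015109  0.72621875 -0.9945723   1.43304784  0.61379166  1.31220526
  0.88565208] [-0.04983622  0.85061665 -0.69382799  1.61164229  0.64768236  0.92184762
  0.84866994]
blk [-0.04232014  0.6301934  -0.71385065  1.44538405  0.42291877  1.22295858
 -2.1176638 ] [-0.23591918  0.76988247 -0.37316777  1.6298417   0.3578945   0.81015431
 -2.07477326]
prs 90 [-0.11622784  0.96427585 -1.13195124  1.65029689  0.94239128  1.16660598
  0.0765831 ]
prs -90 [-0.40431866  0.72712588 -0.55728093  1.67580232  0.47486     0.87714755
 -2.72839557]
prs 0 [-0.28219178  0.79294513 -0.77061358  1.66458524  0.6514772   0.95865021
 -1.29323304]
prs 60 [-0.11484182  0.96652358 -1.1357721   1.65018322  0.94539976  1.16933013
 -0.44889876]
prs -60 [-0.36367109  0.74568652 -0.62580435  1.67201519  0.53192593  0.90037525
 -2.24949056]
prs 180 [-0.13803048  0.93173639 -1.07475532  1.65209848  0.89716762  1.12719046
  1.67625037]
2.475 [631.84115768 -61.55940281 279.7935295 ] [-0.73091213 -0.42737515 -0.24108228] [[-0.0, -0.95, -0.31, 84.27], [1.0, -0.0, -0.0, -0.51], [0.0, -0.31, 0.95, -158.43], [0.0, 0.0, 0.0, 1.0]]
```

View pics/w1.png

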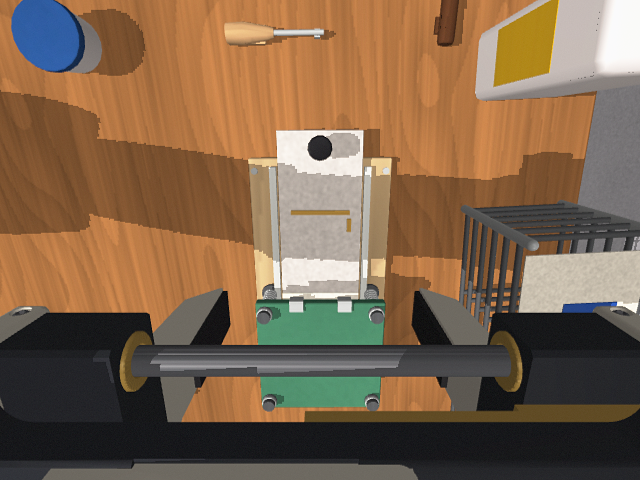

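The wrist view shows the bed with its long brass strip at (320,212), the short strip at (349,225), and the knob at (319,148). I'll measure the strips, then move to the block and check it from close by.

```bash
python3 - <<'E'
from h import *
from plant import robot
f=dict(np.load("w1.npz")); H=hsv(f)
m=(H[...,0]>10)&(H[...,0]<28)&(H[...,1]>120); k=np.zeros_like(m); k[200:240,285:357]=m[200:240,285:357]
n,l,st,c=cv2.connectedComponentsWithStats(np.uint8(k))
ax=np.deg2rad(-92.85); ex=np.array([np.cos(ax),np.sin(ax)]); ey=np.array([-ex[1],ex[0]])
for i in range(1,n):
    if st[i,4]<20: continue
    v,u=np.nonzero(l==i); P=ray(f,np.c_[u,v],27.5)[:,:2]; print(st[i],rect(P),"ex",np.percentile(P@ex,[2,50,98]),"ey",np.percentile(P@ey,[2,50,98]))
v,u=np.nonzero(big((H[...,2]<60)&(np.add.outer(abs(np.arange(480)-148),abs(np.arange(640)-319))<30))); P=ray(f,np.c_[u,v],58)[:,:2]; print("knob",P.mean(0),P.mean(0)@ex,P.mean(0)@ey)
v,u=np.nonzero(cv2.dilate(np.uint8(big((H[...,1]<70)&(H[...,2]>150)&(np.arange(640)>274)&(np.arange(640)<366)&(np.arange(480)[:,None]<300)&(np.arange(480)[:,None]>128))),np.ones((3,3))));P=ray(f,np.c_[u,v],24)[:,:2];print("bed",rect(P))
for X in ([623.7,-241.6],[634.6,6.8]): print(np.dot(X,ex),np.dot(X,ey))
y=np.deg2rad(104.8)
robot.move_ptp([630,200,220],down(y))
f=wristcam(robot); np.savez("w2.npz",**f); cv2.imwrite("pics/w2.png",f["pixels"][:,:,::-1]); H=hsv(f)
b=big((H[...,0]>105)&(H[...,0]<130)&(H[...,1]>120)); v,u=np.nonzero(b); print("block",rect(ray(f,np.c_[u,v],23)),u.mean(),v.mean(), robot.get_state()["t"])
E
```

```text
[291 211  59   4 236] (array([630.1, -69.8]), array([69. ,  3.6]), -3.02) ex [36.47823864 38.3792906  40.28486473] ey [599.47860645 632.75836129 666.02922774]
[347 219   4  13  52] (array([663.4, -86.9]), array([15. ,  3.6]), 88.3) ex [46.40228043 53.80206606 61.28256205] ey [665.00589266 666.92842397 668.873148  ]
knob [633.93232758   5.97682853] -37.48942222052411 632.8510580316473
bed (array([629.3, -80.4]), array([209.6, 101. ]), 86.98)
210.28995073748257 634.9412465880818
-38.34477312448269 633.4769754095503
block (array([615.8, 255.3]), array([83.6, 60.1]), 14.83) 377.36086676678826 214.96159622398628 3.675
```

View pics/w2.png

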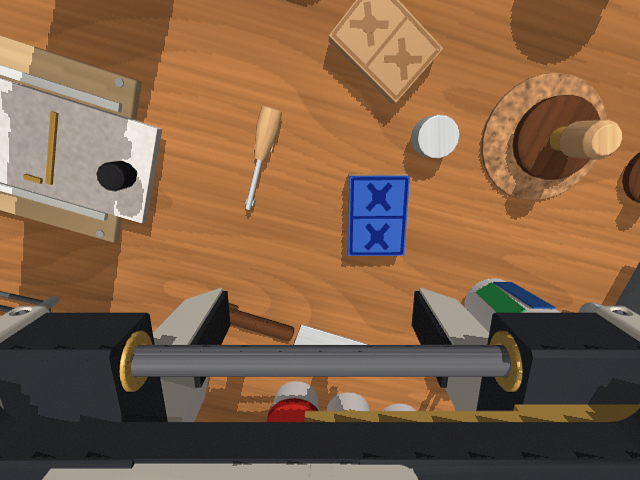

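The wrist view shows the blue block alone at (377,215), agreeing with the top view to within 2.5 mm. I'll grasp it now.

```bash
cat >> h.py <<'E'
AX=np.deg2rad(-92.9); EX=np.array([np.cos(AX),np.sin(AX)]); EY=np.array([-EX[1],EX[0]])
a0=np.deg2rad(-92.85); _ex=np.array([np.cos(a0),np.sin(a0)]); _ey=np.array([-_ex[1],_ex[0]])
REG=84.7*_ex+632.6*_ey      # register, bed out
DOT=211.0*_ex+634.2*_ey     # platen middle
KNOB=-37.6*_ex+632.9*_ey
E
python3 - <<'E'
from h import *
from plant import robot
y=np.deg2rad(104.83); B=[616.6,255.2]
robot.move_ptp([*B,60],down(y)); robot.move_l([*B,4],velocity=80)
print(robot.get_state()["force"]); robot.close(); s=robot.get_state(); print(s["grip_width"]*92,s["finger_force"],s["eef_pos"])
robot.move_l([*B,110],velocity=200)
G=REG+2.3*EX-2*EY; yb=AX+np.pi/2
robot.move_ptp([*G,110],down(yb)); robot.move_l([*G,45],velocity=150)
s=robot.get_state(); print(s["t"],s["eef_pos"][:2]-G,s["eef_pos"][2],s["force"],s["grip_width"]*92)
f=wristcam(robot); cv2.imwrite("pics/w3.png",f["pixels"][:,:,::-1])
E
```

```text
[-0.79852575  0.55966708 -0.26336234]
60.15543769335554 30.000067949295044 [616.6617866  255.23581476   4.154472  ]
8.5083 [0.44676437 0.78364428] 45.34615957214984 [-0.01886839 -0.43421321 -1.27186201] 60.17658319149006
```

View pics/w3.png

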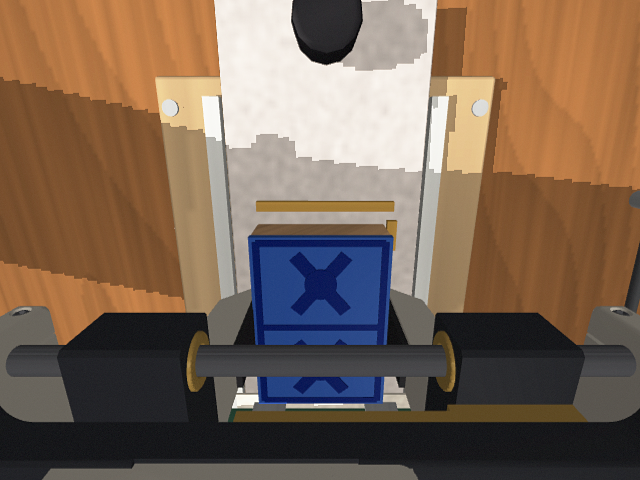

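The block is held straight at (320,300). The long strip is at (325,206) and the short strip at (391,235). I'll check the clearances by geometry before lowering.

```bash
python3 - <<'E'
from h import *
from plant import robot
f=wristcam(robot); H=hsv(f)
zt=robot.get_state()["eef_pos"][2]-4.1+23
def pe(P): return np.round(np.c_[P[:,:2]@EX,P[:,:2]@EY],1).tolist()
blue=big((H[...,0]>105)&(H[...,0]<130)&(H[...,1]>120)); v,u=np.nonzero(blue)
P=ray(f,np.c_[u,v],zt)[:,:2]; Q=P[v<330]
print("block: xmin",np.percentile(Q@EX,.5),"y",np.percentile(Q@EY,[.5,99.5]), rect(P))
m=(H[...,0]>10)&(H[...,0]<28)&(H[...,1]>120); k=np.zeros_like(m); k[196:252,245:400]=m[196:252,245:400]
n,l,st,c=cv2.connectedComponentsWithStats(np.uint8(k))
for i in range(1,n):
    if st[i,4]<60: continue
    v,u=np.nonzero(l==i); P=ray(f,np.c_[u,v],27.5)[:,:2]; print(st[i],rect(P),"ex",np.percentile(P@EX,[1,50,99]),"ey",np.percentile(P@EY,[1,50,99]))
print("tcp",robot.get_state()["eef_pos"][:2]@np.c_[EX,EY],"reg",REG@EX,REG@EY)
E
```

```text
block: xmin 42.6935556193251 y [601.18316448 660.57661066] (array([ 626.8, -100. ]), array([60.5, 51.8]), -2.91)
[ 255  200  138   11 1514] (array([629.8, -69.4]), array([69.9,  5.2]), -2.9) ex [34.82281219 37.38730905 39.97575622] ey [598.23745235 632.49647494 666.77411006]
[385 219  11  24 155] (array([663.5, -84.6]), array([12.4,  5.3]), 87.14) ex [44.69246328 48.41392596 56.25224164] ey [664.36852988 667.42505837 669.58262533]
tcp [ 86.02603198 631.69979419] reg 84.14792017629486 632.673673808231
```

```bash
python3 - <<'E'
from h import *
from plant import robot
G=REG+2.3*EX-2*EY+1.5*EX
robot.move_l([*G,45],velocity=60); robot.move_l([*G,30],velocity=60)
z=30
while z>25:
    z-=.5; robot.move_l([*G,z],velocity=20); F=robot.get_state()["force"]
    if F[2]>2: break
print(z,F,robot.get_state()["eef_pos"])
robot.open(); robot.move_l([*G,120],velocity=200)
back=KNOB-45*EX
robot.move_l([*(KNOB+60*EX),170],velocity=250)
f=wristcam(robot); cv2.imwrite("pics/w4.png",f["pixels"][:,:,::-1]); H=hsv(f)
blue=big((H[...,0]>105)&(H[...,0]<130)&(H[...,1]>120)); v,u=np.nonzero(blue)
P=ray(f,np.c_[u,v],47)[:,:2]; print(rect(P),P.mean(0)@EX,P.mean(0)@EY)
print("hint reg 83.9 632.4", robot.get_state()["t"])
E
```

```text
27.5 [-1.930643   -0.35995403  5.27649429] [ 625.48458252 -119.77718509   28.06885412]
(array([ 625. , -115.6]), array([78.8, 59.7]), 87.1) 82.65566585173461 630.0450441758804
hint reg 83.9 632.4 12.3667
```

View pics/w4.png

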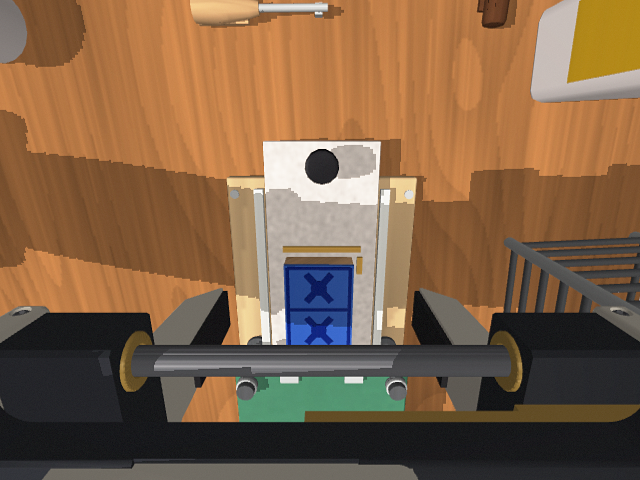

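The block lies parallel at (319,305), clear of the strips at (322,249) and (359,265). Next I'll slide the bed home by pushing its knob.

```bash
python3 - <<'E'
from h import *
from plant import robot
yb=AX+np.pi/2
robot.close()
p=lambda d,z:[*(KNOB+d*EX),z]
robot.move_l(p(-48,170),velocity=250); robot.move_l(p(-48,41),velocity=200)
robot.move_l(p(85,41),velocity=90)
s=robot.get_state(); print(s["t"],s["force"]@np.array([*EX,0]),s["force"])
d=85
while d<125:
    d+=1.5; robot.move_l(p(d,41),velocity=50); s=robot.get_state(); F=s["force"][:2]@EX
    if F<-12: break
print(d,F,(s["eef_pos"][:2]-KNOB)@EX,s["force"],s["t"])
robot.move_l(p(d-25,41),velocity=150); robot.move_l(p(d-25,200),velocity=250)
f=robot.grab_frame("top"); np.savez("top1.npz",**f)
H=hsv(f); W=cloud(f)
k=np.zeros((480,640),bool); k[170:235,355:470]=((W[...,2]>45)&(W[...,2]<75)&(H[...,2]<70))[170:235,355:470]
v,u=np.nonzero(big(k)); P=ray(f,np.c_[u,v],60)[:,:2].mean(0); print("knob",P,P@EX,P@EY, u.mean(),v.mean(),len(u)); print(robot.get_state()["t"])
cv2.imwrite("pics/t1.png",cv2.resize(f["pixels"][140:270,340:550,::-1],None,fx=3,fy=3,interpolation=cv2.INTER_CUBIC))
E
```

```text
16.8083 -0.3159629658444241 [-0.61020524  0.34727978  0.37444896]
109.0 -14.229628102494367 103.30439114306992 [ 0.89433012 14.20256973 -0.82004277] 20.8083Traceback (most recent call last):
  File "<stdin>", line 18, in <module>
  File "h.py", line 33, in big
    return l==1+np.argmax(st[1:,4])
                ~~~~~~~~~^^^^^^^^^^
    return _wrapfunc(a, 'argmax', axis=axis, out=out, **kwds)
    return bound(*args, **kwds)
ValueError: attempt to get argmax of an empty sequence
```

```bash
python3 - <<'E'
from h import *
from plant import robot
robot.move_ptp([545,385,270],down(np.pi/2)); robot.open()
fw=wristcam(robot); np.savez("w5.npz",**fw); Hw=hsv(fw)
f=robot.grab_frame("top"); np.savez("top1.npz",**f)
H=hsv(f); W=cloud(f); print(robot.get_state()["t"])
k=np.zeros((480,640),bool); k[170:235,380:470]=(H[...,2]<60)[170:235,380:470]
v,u=np.nonzero(big(k)); P=ray(f,np.c_[u,v],60)[:,:2].mean(0); print("knob",P,P@EX,P@EY, u.mean(),v.mean(),len(u), "dot",DOT@EX,DOT@EY)
a=cv2.resize(f["pixels"][150:270,350:550,::-1],(500,300),interpolation=cv2.INTER_CUBIC)
b=cv2.resize(fw["pixels"][:,:,::-1],(400,300)); 
cv2.imwrite("pics/t1.png",np.vstack([cv2.copyMakeBorder(a,0,0,0,140,0),fw["pixels"][:300,:,::-1]]))
E
```

```text
25.25
knob [ 628.54102431 -117.47464778] 85.52446634018077 633.6794755794294 430.92783505154637 203.8762886597938 97 dot 210.4464758215984 634.3838907272705
```

View pics/t1.png

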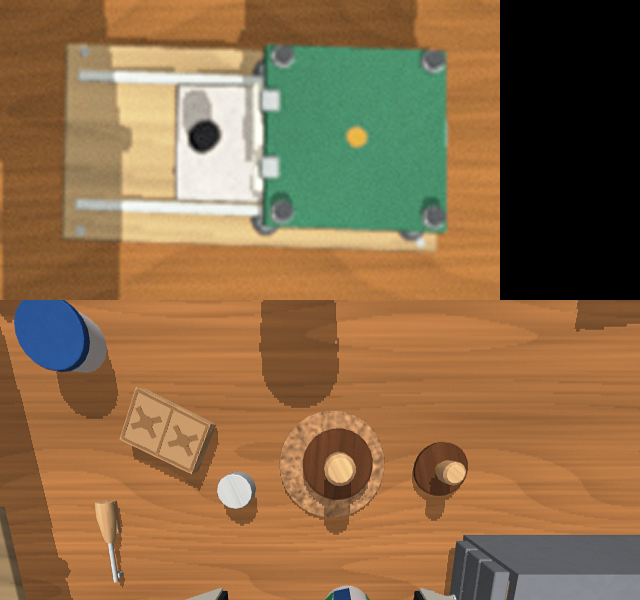

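The top view (upper part) shows the bed in under the platen, with its knob at (203,136). The wrist view (lower part) shows the large presser on the mat at (337,465) in the stacked picture and the decoy at (441,469). I'll grasp the presser.

```bash
python3 - <<'E'
from h import *
from plant import robot
f=dict(np.load("w5.npz")); W=cloud(f,f["R"],f["t"])
mat=ray(f,[332,164.5],5)[0]
m=np.zeros((480,640),bool); m[100:230,285:390]=((W[...,2]>60)&(W[...,2]<95))[100:230,285:390]
v,u=np.nonzero(big(m)); kn=W[big(m)]; print("knob",np.nanmedian(kn,0),rect(kn))
m[:]=0; m[100:230,285:390]=((W[...,2]>14)&(W[...,2]<28))[100:230,285:390]
v,u=np.nonzero(big(m)); foot=rect(ray(f,np.c_[u,v],21)); print("foot",foot,"mat",mat)
k=ray(f,[340,169],73)[0]; print("knobtop",k)
P=(np.array([499.3,403.4])+foot[0])/2; print(P)
yw=np.pi/2
for y in (AX+np.pi,AX+np.pi/2): print(robot.ik([*DOT,103],down(y)))
robot.move_ptp([*P,120],down(yw)); robot.move_l([*P,39],velocity=120)
print(robot.get_state()["force"]); robot.close(); s=robot.get_state(); print(s["grip_width"]*92,s["finger_force"],s["eef_pos"],s["force"],s["torque"],s["t"])
E
```

```text
knob [495.74850042 403.32792093  78.90399448] (array([496.6, 404. ]), array([30.8, 30.8]), 1.21)
foot (array([497.2, 404.3]), array([78.1, 77.4]), 89.97) mat [498.0063929  398.63917413   5.        ]
knobtop [496.3485808  404.45971153  73.        ]
[498.25 403.85]
[ 0.8038863   0.78402062 -0.87340214  1.54001524  0.64348953  1.12465586
  1.30944083]
[ 0.64687954  0.68980915 -0.5754114   1.55487107  0.41795161  1.02211832
 -0.0952679 ]
[-0.44348095 -0.25725404  0.87000218]
31.254140972770998 29.999995846094407 [498.24268362 403.87908751  38.97512614] [-0.03472294  0.37256062  0.29874053] [ 1.15980815e-01 -1.64422755e-01 -1.69143167e-05] 27.725
```

```bash
python3 - <<'E'
from h import *
from plant import robot
s=robot.get_state(); p=s["eef_pos"]
robot.move_l([p[0],p[1],160],velocity=200)
y=AX+np.pi
robot.move_ptp([DOT[0]+110,DOT[1]+30,230],down(y))
f=wristcam(robot); np.savez("w6.npz",**f); cv2.imwrite("pics/w6.png",f["pixels"][:,:,::-1])
s=robot.get_state();print(s["t"],s["force"],s["torque"],s["grip_width"]*92)
E
```

```text
30.8917 [-0.0460947   0.79922921 -2.4544271 ] [ 0.15393077 -0.14833074  0.00972589] 31.111169318573793
```

View pics/w6.png

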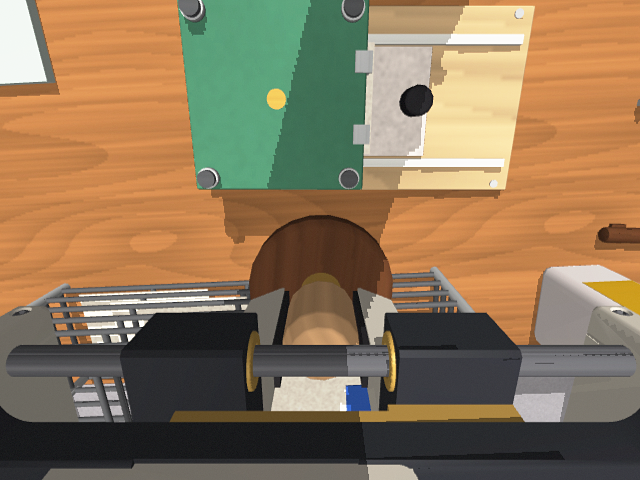

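The presser is held upright with its foot at (320,265). The platen dot is at (277,99) and the bed knob at (417,100). I'll compute dot, bed offset and presser axis, then set it down.

```bash
python3 - <<'E'
from h import *
from plant import robot
f=dict(np.load("w6.npz")); H=hsv(f)
def cen(m,z): v,u=np.nonzero(big(m)); return ray(f,np.c_[u,v],z)[:,:2]
R=np.zeros((480,640),bool); R[85:115,262:292]=1
D=cen(R&(H[...,0]>15)&(H[...,0]<32)&(H[...,1]>130)&(H[...,2]>150),69).mean(0)
R[:]=0; R[75:125,390:440]=1
Km=cen(R&(H[...,2]<60),61); v,u=np.nonzero(big(R&(H[...,2]<60)));print("k px",u.min(),u.max(),v.min(),v.max())
# project the knob cylinder rim for hypotheses of home/offset: predicted mask vs seen
best=[]
for dx in np.arange(-8,9,.5):
  for dy in np.arange(-4,4.1,.5):
    c=D-122*EX+dx*EX+dy*EY; th=np.linspace(0,2*np.pi,40)
    P=np.vstack([np.c_[c[0]+13*np.cos(th),c[1]+13*np.sin(th),np.full(40,z)] for z in (37,61)])
    q=P@f["R"].T+f["t"]; q=np.c_[q[:,0]/q[:,2]*f["fx"]+f["cx"],q[:,1]/q[:,2]*f["fy"]+f["cy"]]
    h=np.zeros((480,640),np.uint8); cv2.fillConvexPoly(h,cv2.convexHull(np.float32(q)).astype(int),1)
    s=big(R&(H[...,2]<60)); best.append(((h&s).sum()/(h|s).sum(),dx,dy))
print(sorted(best)[-4:])
print("dot",D,D@EX,D@EY,"topcam",DOT,"knob",Km.mean(0)@EX,Km.mean(0)@EY)
# foot arc: visible front rim, top of foot 18 mm below TCP (34-16)
s=robot.get_state(); z=s["eef_pos"][2]-18
m=np.zeros((480,640),bool); m[205:300,240:400]=((H[...,0]<14)|(H[...,0]>170))[205:300,240:400]&(H[...,2]<110)[205:300,240:400]
u=np.arange(252,390,3); col=[(a,np.nonzero(big(m)[:,a])[0].min()) for a in u if big(m)[:,a].any()]
P=ray(f,np.array(col),z)[:,:2]
from scipy.optimize import least_squares
r=least_squares(lambda c:np.hypot(*(P-c).T)-40,s["eef_pos"][:2],loss="soft_l1"); print("axis-tcp",r.x-s["eef_pos"][:2],np.abs(r.fun).mean())
E
```

```text
k px 400 432 85 115
[(np.float64(0.8201219512195121), np.float64(0.0), np.float64(1.0)), (np.float64(0.8224489795918367), np.float64(1.0), np.float64(1.0)), (np.float64(0.823469387755102), np.float64(-0.5), np.float64(1.0)), (np.float64(0.823469387755102), np.float64(0.5), np.float64(1.0))]
dot [ 621.19038407 -242.0282225 ] 210.29042291612154 632.6397804237137 topcam [ 622.92436561 -242.27231522] knob 90.60411202794651 633.1156908976898
axis-tcp [-3.25620478  0.71678451] 0.5002788420646244
```

The bed is home to within 0.5 mm. In the wrist frame I corrected the presser-axis-to-dot offset. Now pressing with force steps.

```bash
python3 - <<'E'
from h import *
from plant import robot
T=np.array([623.6,-242.3]); y=AX+np.pi
robot.move_ptp([*T,150],down(y)); robot.move_l([*T,106],velocity=150)
b=robot.get_state()["force"]; z=106; log=[]
print(b,robot.get_state()["eef_pos"])
while z>78:
    z-=1.5 if z>95 else 1; robot.move_l([*T,z],velocity=40); s=robot.get_state()
    log.append((z,round(s["eef_pos"][2],1),round(s["force"][2]-b[2],1)))
    if s["force"][2]-b[2]>20: break
robot.dwell(1.3); s2=robot.get_state()
for l in log: print(*l)
print(s2["force"],s2["torque"],s2["eef_pos"],Ro.from_rotvec(s2["eef_rot"]).as_matrix()[:,2],s2["grip_width"]*92,s2["t"])
E
```

```text
[-1.06486292  0.42544182 -2.73171176] [ 624.36575615 -241.51582437  106.29360218]
104.5 105.4 0.7
103.0 103.1 -0.1
101.5 101.8 3.3
100.0 100.1 3.7
98.5 98.5 4.7
97.0 97.0 5.3
95.5 95.5 6.6
94.0 94.0 7.8
93.0 93.1 7.6
92.0 92.9 14.3
91.0 92.9 21.9
[-5.55827723  0.19182243 19.2941394 ] [ 8.36470566e-05  1.21644154e+00 -3.03200090e-03] [ 623.87380349 -242.41627722   92.86638274] [ 9.82327011e-04 -9.83755535e-04 -9.99999034e-01] 31.508704190920085 36.0
```

It bottomed hard at z = 92.9 with about 22 N net and the tool vertical, and the hold was 1.3 s. Now I'll let the platen rise and return the presser.

```bash
python3 - <<'E'
from h import *
from plant import robot
T=np.array([623.6,-242.3])
robot.move_l([*T,104],velocity=25); robot.move_l([*T,170],velocity=200)
P=np.array([499,401.5])
robot.move_ptp([*P,150],down(np.pi/2)); robot.move_l([*P,45],velocity=150)
b=robot.get_state()["force"][2]; z=45
while z>36:
    z-=1; robot.move_l([*P,z],velocity=30); s=robot.get_state()
    if s["force"][2]-b>2.5: break
print(z,s["eef_pos"],s["force"]); robot.open(); robot.dwell(.2)
robot.move_l([*P,170],velocity=200)
robot.move_ptp([400,150,300],down(np.pi/2))
f=robot.grab_frame("scene"); g=robot.grab_frame("top"); np.savez("top2.npz",**g)
print(robot.get_state()["t"])
cv2.imwrite("pics/end.png",np.vstack([f["pixels"][160:400,60:600,::-1],cv2.resize(g["pixels"][140:320,95:545,::-1],(540,216))]))
E
```

```text
38 [499.00896081 401.55602418  38.92194581] [-1.84496319 -3.30640319  6.95421882]
45.4167
```

View pics/end.png

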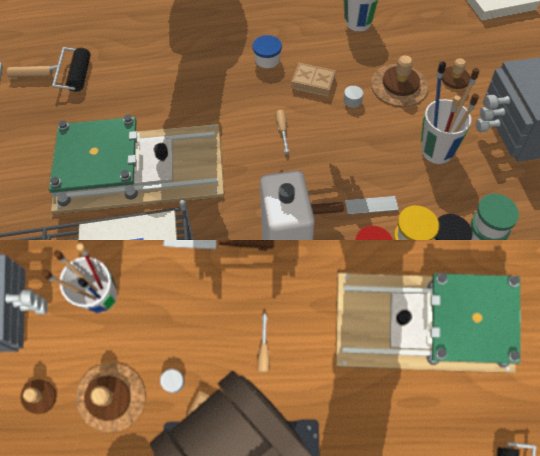

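The picture shows the presser standing on its mat at (403,75), the platen up at (94,151) and the bed home with its knob at (161,151). The other things are where they were. Handing in.

```bash
python3 -c "
from plant import robot
print(robot.finish_job())"
```

```text
the job is handed in; nothing more can be done
None
```

The print is pulled and handed in at about 45 s: I laid the block in the register corner, slid the bed home, pressed the platen down level and held it about 1.3 s at roughly 20 N, then stood the presser back on its cork mat; no verdict was returned.

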